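# Fit the gland and draw the piston rod

## Task

Lift the square-flanged gland out of the blue parts bin, slip it over the piston rod and lower it fully home into the barrel's mouth without dropping it, its square flange lined up with the barrel's so that the bolt holes meet, and let go of it. Then draw the rod straight up through it by about 40 mm, half its stroke, without binding or dragging the gland off its seat, and finish while still holding the rod there, so that I can bolt the gland down. Leave the other parts, the spanner and the pot of bolts alone.

Things in the scene. Friction and masses are not known exactly. Their poses are not given: they have to be found in the camera images.
- gland_mid (a point): Gland: bare aluminium, loose, 54 mm tall, 21.6 mm bore right through along its z (up). From below: round spigot 38.4 mm wide, 20 long, lowest 5 mm tapered to 34, bore flared there to 25; square flange 64 x 64 x 10; round boss to grip, 36 mm wide, 24 tall. Point on the axis half-way up: 27 mm above its foot, 3 mm below the flange's top. x, y square to the flange. 0.25-0.5 kg.
- barrel_mouth (a point): Centre of the green cylinder barrel's mouth, level with the top of its 64 x 64 x 12 mm square flange, 185 mm above the bench. Upright, clamped in a grey vice 66 mm high, fixed. z up along the bore, x, y square to the flange. Bore 40 mm wide, top 5 mm flared to 44, floor 135 mm down. Gland fully home: flange flat on flange, gland_mid 7 mm above this point; any quarter turn is right.
- rod_end (a point): Centre of the top end of the steel piston rod: 20 mm thick, top 6 mm bevelled to 14 mm, 205 mm long with a 38.5 x 35 mm piston at its foot; loose, 0.55-0.85 kg, z up. Starts fully down, 70 mm above barrel_mouth, so 36 mm will stand out of the seated gland's boss. Drops back if let go. About 0.8 mm play all round; pulled askew it binds and drags up the loose gland. Stroke 80 mm.
- bin_floor (a point): Centre of the inner floor (4 mm above the bench) of the blue open parts bin, 240 x 180 mm outside (240 along its x), walls 4 mm thick with a rolled rim, 52 mm high. Does not move.
- bush: Bystander lying in the bin: brass bush, 36 mm in diameter, 26 mm tall; origin at the centre of its underside.
- fitting: Bystander in the bin: small steel hose fitting, 27 mm in diameter, 26 mm tall; origin at the centre of its underside.
- spanner: Bystander on the bench: steel spanner, 190 mm long, lying flat along its x; origin near its middle.
- bolt_pot: Bystander on the bench: round steel pot, 66 mm in diameter, 45 mm tall, holding the gland's four bolts; origin at the centre of its underside.

How it is judged:
On the way, in this order (a step that is already met when the one before it is completed fails the run):
1. the gland is lifted clear of the bin, held (height (world z) of gland_mid above 0.12 m and contact force between the fingers and gland above 1 N), for 0.2 s.
2. the gland is over the rod, home in the barrel's mouth, flanges lined up, and let go, the rod still down (z of gland_mid in the frame of barrel_mouth between 0.004 and 0.009 m and horizontal distance between gland_mid and barrel_mouth below 0.003 m and angle between gland_mid's own z axis and vertical below 0.04 rad and (angle between the x axis of gland_mid and the x axis of barrel_mouth, either way round below 0.12 rad or angle between the x axis of gland_mid and the y axis of barrel_mouth, either way round below 0.12 rad) and horizontal distance between rod_end and gland_mid below 0.006 m and z of rod_end in the frame of barrel_mouth between 0.066 and 0.076 m and contact force between the fingers and gland below 0.5 N), for 0.2 s.
At the end, for the whole second after the job is handed in: Gripper still holds the rod, at rest, drawn 30 to 50 mm up, within 0.04 rad of the bore's axis, side force on gland and barrel under 8 N; gland still home (2 mm in height, 3 mm sideways, 0.04 rad of level), its flange within 0.12 rad of square with the barrel's (z of rod_end in the frame of barrel_mouth between 0.1 and 0.12 m and angle between the z axis of rod_end and the z axis of barrel_mouth, either way round below 0.04 rad and contact force between the fingers and rod above 2 N and contact force between rod and gland below 8 N and contact force between rod and cylinder below 8 N and linear speed of rod below 0.01 m/s and z of gland_mid in the frame of barrel_mouth between 0.004 and 0.009 m and horizontal distance between gland_mid and barrel_mouth below 0.003 m and angle between gland_mid's own z axis and vertical below 0.04 rad and (angle between the x axis of gland_mid and the x axis of barrel_mouth, either way round below 0.12 rad or angle between the x axis of gland_mid and the y axis of barrel_mouth, either way round below 0.12 rad)); the arm keeps its last pose, push and grip.
It fails at once if the gland is let go high on the rod and dropped (horizontal distance between gland_mid and barrel_mouth below 0.03 m and z of gland_mid in the frame of barrel_mouth above 0.03 m and contact force between the fingers and gland below 0.3 N).
It fails at once if the rod jams in the gland as it is drawn (z of rod_end in the frame of barrel_mouth above 0.08 m and contact force between rod and gland above 20 N and z of gland_mid in the frame of barrel_mouth below 0.03 m).
It fails at once if the gland is dragged off its seat by the rod (z of rod_end in the frame of barrel_mouth above 0.08 m and z of gland_mid in the frame of barrel_mouth above 0.013 m and horizontal distance between gland_mid and barrel_mouth below 0.03 m).
It fails at once if a part in the bin is knocked about (distance of any of bush, fitting from where it was at the start of the episode above 0.02 m).
It fails at once if the spanner or the pot of bolts is disturbed (distance of any of spanner, bolt_pot from where it was at the start of the episode above 0.02 m).
It also fails if it takes over 58 s, if anything falls off the work surface, if the arm or the gripper's body presses on something with over 40 N, if the wrist force passes 120 N, or if a joint passes its speed limit or range.

## Robot

A 7-joint arm with a two-finger parallel gripper is mounted at the origin on the work surface. World frame = base frame: x ahead of the robot, y to its left, z up, the work surface at z = 0. Lengths are in m, angles in rad, forces in N, time in s.
With the tool pointing down it reaches from about 0.35 to 0.9 m from the base axis. Payload 19.9 kg.
Tool frame: the origin (TCP) lies between the finger pads; the fingertips stand nose_length ahead of it and the grasp point (between the pads) is the TCP (nose_length is the distance from the TCP to the fingertips, in m); z points along the fingers, y is the direction in which the jaws open and shut (so a half turn about z gives the same grasp; the last joint's range is limited). The gripper opens to 94 mm and grips with 3 to 60 N. Pads are 16 mm wide; open, the fingers measure 119 mm over their backs; the gripper's body (75 mm by 177 mm) begins 78 mm behind the grasp point.
Start: joints at [1.101, 0.417, -0.01, 1.614, 0.005, 1.111, -0.053], TCP at [0.26, -0.568, 0.224] pointing down, gripper open.
Joint ranges: [-2.81, 2.81], [-0.39, 2.02], [-1.27, 1.25], [0.06, 2.57], [-1.19, 4.33], [0.19, 2], [-2.82, 2.82]. Speed limits (rad/s): [1.89, 1.89, 2.39, 2.39, 3.01, 3.01, 3.01].

## Interface

Orientations are given as a rotation vector (axis times angle).
In Python, from cell import * gives the robot as it stands.
- The arm moves only by the tool drive_tool, never from a script. Its argument "moves" is a list of rows, each an object of numbers: "dx", "dy", "dz": the shift along the tool's x, y, z scaled (see below); "yaw": the turn about the tool's z scaled (see below). In form: [{"dx": .., "dy": .., "dz": .., "yaw": ..}, ...]. A call has 1 to 5 rows; each row is the pose to reach, as a shift and turn from the pose commanded when the call began, along the tool's axes at that moment; what a row does not reach only later rows make up. The controller multiplies each number of a shift by 10 cm and each number of a turn by 1.5 rad. A row lasts 1/8 s, in which the tool goes at most 62.5 mm and 10.7 degrees, less where a joint would pass 70% of its speed; a pose out of reach is approached as far as the arm can. A call with a number of a shift or a turn outside -1 to 1 is refused whole. A call with a gripper value outside its range is refused whole. "fingers" is the gripper's target within -1 to 1 (fully open at 1, half-way at 0, shut at -1), set as the call begins (left out, the last holds). The fingers move at their own pace and stop on an object; the grip force is fixed at half the most. Time passes only in rows, so rows that repeat a pose let the fingers close. It gives the time, the measured TCP pose, the force and the opening at its end, in the units of the state.
- sense(): the state, without advancing time (a new reading comes with each control period).
- camera(name): name is "scene" or "top" or "wrist"; returns (picture, depth): 480x640x3 uint8, red, green, blue; 480x640 float32, m along the optical axis (not along the pixel's ray), 0 where there is no reading.
- get_calibration(name): a dict with "fx", "fy", "cx", "cy" (pixels), "distortion" ([k1, k2, p1, p2, k3] as OpenCV has them; the pictures are not rectified), "rvec" (rotation vector, rad) and "tvec" (3), from world to camera coordinates, as OpenCV has them. Camera axes: x right, y down, z forward; pixel columns grow to the right and rows downward; lengths in m; the calibration is good to about 2 mm. A picture is of the moment at which its call begins: read the wrist's pose just before it. get_calibration takes no time and is no camera call; for the wrist camera it gives the pose at the moment of the call.
- sign_off(): hands the job in, once; it reports no verdict.
The state is a dict: "time_s": time; "qpos": joint angles; "qd": joint speeds; "joint_torque": joint torques, N m; "ee_pos": TCP position; "tcp_rot": TCP orientation; "ft_force": force on the tool from outside, world axes, zero at the start; "torque": the same for the moment, N m; "gripper_width": finger opening in m.
Only numpy, scipy, OpenCV 4.12 (cv2) and the standard library are available. Lean on these libraries where they do the work, as an engineer would, in place of code of your own. Each camera call takes 0.05 s, during which the arm holds its last target. There are 200 camera calls.

## Working session

There is one attempt and no reset: what is moved stays moved. The work goes in short steps, Python scripts to look and compute and a tool call to move; the robot and the scene stay as the last step left them, time stands still between calls to the robot, and variables do not carry over. Pictures are saved under pics/ and viewed, about 8 in all and at most 12, crops included, and the job is handed in when it is done.

Besides the shell and the picture viewer there is one more tool, called as name([rows], argument=value, ...), one row to a line, values as JSON. drive_tool: Moves the arm, as the interface text tells. Its arguments: {"type":"object","properties":{"moves":{"type":"array"},"fingers":{"type":"number"}},"required":["moves"]}

```bash
ls; mkdir -p pics; cat > h.py <<'E'
from cell import *
import numpy as np, cv2
def snap(n,f):
    c=get_calibration(n); p,d=camera(n); cv2.imwrite(f'pics/{f}.png',p[:,:,::-1]); np.savez(f'pics/{f}.npz',d=d,p=p,**{k:np.array(v) for k,v in c.items()}); return p,d,c
def load(f):
    z=np.load(f'pics/{f}.npz'); return z['p'],z['d'],z
def pts(uv,z,c):
    K=np.array([[c['fx'],0,c['cx']],[0,c['fy'],c['cy']],[0,0,1]],float)
    uv=np.array(uv,float).reshape(-1,1,2)
    n=cv2.undistortPoints(uv,K,np.array(c['distortion'],float)).reshape(-1,2)
    R=cv2.Rodrigues(np.array(c['rvec'],float))[0]; t=np.array(c['tvec'],float).ravel()
    return n,R,t
def dep(uv,d,c):  # world points from depth
    n,R,t=pts(uv,0,c); z=np.array([d[int(v),int(u)] for u,v in np.array(uv).reshape(-1,2)])
    return (np.c_[n*z[:,None],z]-t)@R
def plane(uv,h,c): # world points at height h
    n,R,t=pts(uv,0,c); r=np.c_[n,np.ones(len(n))]@R; o=-t@R
    return o+r*((h-o[2])/r[:,2])[:,None]
E
python3 - <<'E'
from h import *
s=sense(); print({k:np.round(v,3) for k,v in s.items()})
for n in('top','scene'): snap(n,n+'1'); c=get_calibration(n); print(n,c)
try: print(nose_length)
except Exception as e: print(e)
E
```

```text
pics
{'time_s': np.float64(0.0), 'qpos': array([ 1.1  ,  0.418, -0.01 ,  1.614,  0.005,  1.111, -0.053]), 'qd': array([-0.001, -0.001,  0.   ,  0.001, -0.   ,  0.001, -0.001]), 'joint_torque': array([ 1.0000e-03, -8.5125e+01,  6.3900e-01, -4.2599e+01, -4.9000e-02,
        1.9000e-02,  0.0000e+00]), 'ee_pos': array([ 0.26 , -0.568,  0.224]), 'tcp_rot': array([-3.069e+00, -6.680e-01,  1.000e-03]), 'ft_force': array([ 0.672, -0.328, -0.407]), 'torque': array([-0.073,  0.029,  0.002]), 'gripper_width': np.float64(0.094)}
top {'fx': 471.3486225458491, 'fy': 471.3486225458491, 'cx': 318.4459417339973, 'cy': 236.60250785986034, 'distortion': array([-0.00450927,  0.        ,  0.        ,  0.        ,  0.        ]), 'rvec': array([ 2.12618496, -2.17137912,  0.17653539]), 'tvec': array([0.02441883, 0.5880262 , 0.8209886 ])}
scene {'fx': 451.7535351167489, 'fy': 451.7535351167489, 'cx': 319.28705046365144, 'cy': 235.06095653271325, 'distortion': array([-0.00427743,  0.        ,  0.        ,  0.        ,  0.        ]), 'rvec': array([ 1.54799629,  2.08992779, -0.77584996]), 'tvec': array([ 0.16673258, -0.30970969,  1.39910361])}
0.019
```

View pics/top1.png

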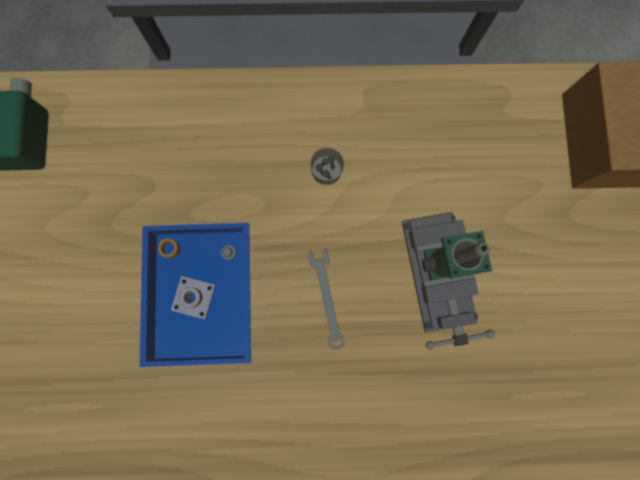

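View pics/scene1.png

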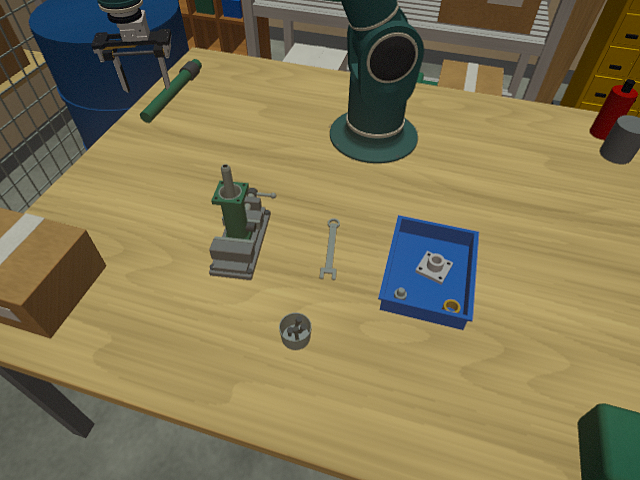

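The top view shows the gland upright in the bin at about (193,297), the bush at (168,248) and the fitting at (228,252). The barrel flange is at (466,255) and the rod end at (482,248). Enlarging both for detail.

```bash
python3 - <<'E'
from h import *
p,d,c=load('top1')
a=cv2.resize(p[230:350,140:260],None,fx=5,fy=5,interpolation=cv2.INTER_CUBIC)[:,:,::-1]
a=a[:600,:400] if 0 else cv2.resize(p[235:335,150:230],(400,500),interpolation=cv2.INTER_CUBIC)
b=cv2.resize(p[220:300,430:510],(400,400),interpolation=cv2.INTER_CUBIC)
im=np.zeros((500,800,3),np.uint8); im[:,:400]=a; im[:400,400:]=b
cv2.imwrite('pics/c1.png',im[:,:,::-1])
print(plane([(190,297)],.058,c),plane([(466,255)],.185,c),plane([(482,248)],.255,c),plane([(326,167)],.04,c),plane([(168,248),(228,252)],.03,c))
E
```

```text
[[0.48296698 0.24158777 0.058     ]] [[ 0.53399473 -0.21116064  0.185     ]] [[ 0.53586863 -0.21099939  0.255     ]] [[ 0.72169595 -0.0051898   0.04      ]] [[0.57484657 0.29118338 0.03      ]
 [0.5651077  0.18010708 0.03      ]]
```

View pics/c1.png

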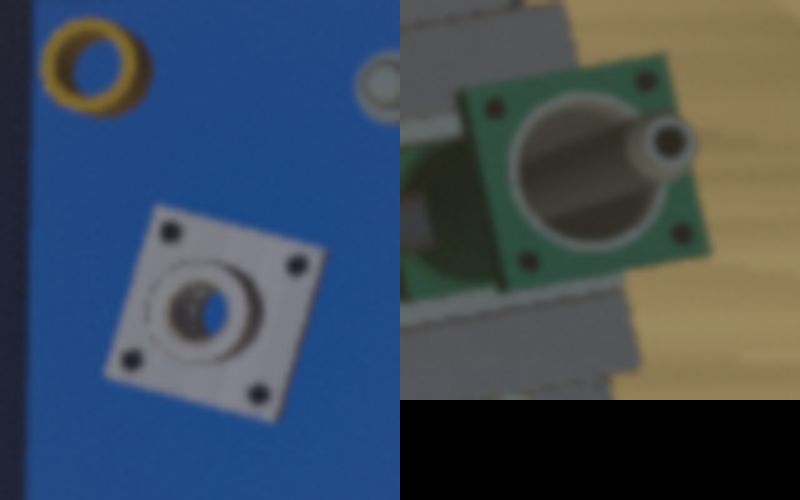

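```bash
cat >> h.py <<'E'
def go(target=None,yawdir=None):
    s=sense(); R=cv2.Rodrigues(np.array(s['tcp_rot'],float))[0]; p=np.array(s['ee_pos'])
    print('t',round(float(s['time_s']),2),'tcp',p.round(4),'F',np.round(s['ft_force'],1),'w',round(float(s['gripper_width']),4),'q',np.round(s['qpos'],2))
    print('yaxis deg',np.degrees(np.arctan2(R[1,1],R[0,1])).round(2),'z',R[:,2].round(4))
    if target is not None: print('tool d (units)',(R.T@(np.array(target)-p)*10).round(3))
    if yawdir is not None:
        a=np.arctan2(R[1,1],R[0,1]); e=(a-yawdir+np.pi/4)%(np.pi/2)-np.pi/4; print('yaw units (mod 90)',(e/1.5).round(3), 'deg',np.degrees(e).round(2))
E
python3 - <<'E'
from h import *
p,d,c=load('top1')
g=np.array([(170,232),(297,264),(259,394),(131,359)])/5+[150,235]
b=np.array([(95,107),(247,80),(282,233),(130,260)])/5+[430,220]
for q,h in((g,.034),(b,.185)):
    w=plane(q,h,c); e=np.diff(np.r_[w,w[:1]],axis=0)[:,:2]
    print(w.mean(0),np.linalg.norm(e,axis=1),np.degrees(np.arctan2(e[:,1],e[:,0]))%90)
print(plane([(150+204/5,235+311/5)],.058,c),plane([(430+269/5,220+142/5)],.255,c),plane([(430+189/5,220+172/5)],.185,c))
go((.53,-.21,.45))
E
```

```text
[0.48284391 0.24258424 0.034     ] [0.04811847 0.04834691 0.04838607 0.04747929] [74.79786441 74.24617263 73.76651939 73.92259227]
[ 0.53559748 -0.21389815  0.185     ] [0.04814835 0.04796719 0.04768754 0.04784081] [8.8907574  8.71524133 8.73794695 9.26686499]
[[0.48258597 0.24017106 0.058     ]] [[ 0.53525965 -0.2134632   0.255     ]] [[ 0.53486028 -0.2139933   0.185     ]]
t 0.1 tcp [ 0.2597 -0.5681  0.2239] F [-0.6 -1.1 -0.3] w 0.0937 q [ 1.1   0.42 -0.01  1.61  0.    1.11 -0.05]
yaxis deg -65.43 z [-6.e-04  9.e-04 -1.e+00]
tool d (units) [ 3.947 -2.136 -2.259]
```

drive_tool([
  {"dx":0.4,"dy":-0.3,"dz":-0.5},
  {"dx":0.9,"dy":-0.5,"dz":-1},
  {"dx":1,"dy":-0.5,"dz":-1},
])

```text
invalid input
```

drive_tool([
  {"dx":0.5,"dy":-0.3,"dz":-0.5},
  {"dx":0.9,"dy":-0.5,"dz":-1},
  {"dx":1,"dy":-0.5,"dz":-1},
])

```text
invalid input
```

drive_tool([
  {"dx":0.5,"dy":-0.3,"dz":-0.15},
  {"dx":0.9,"dy":-0.6,"dz":-0.25},
  {"dx":1,"dy":-0.6,"dz":-0.25},
  {"dx":1,"dy":-0.6,"dz":-0.25},
])

```text
invalid input
```

```bash
python3 - <<'E'
from h import *
go((.535,-.214,.45),np.radians(8.9))
snap('wrist','w1')
E
```

```text
t 0.1 tcp [ 0.2597 -0.5681  0.2239] F [-0.6 -1.1 -0.3] w 0.0937 q [ 1.1   0.42 -0.01  1.61  0.    1.11 -0.05]
yaxis deg -65.43 z [-6.e-04  9.e-04 -1.e+00]
tool d (units) [ 3.976 -2.079 -2.259]
yaw units (mod 90) 0.182 deg 15.67
```

View pics/w1.png

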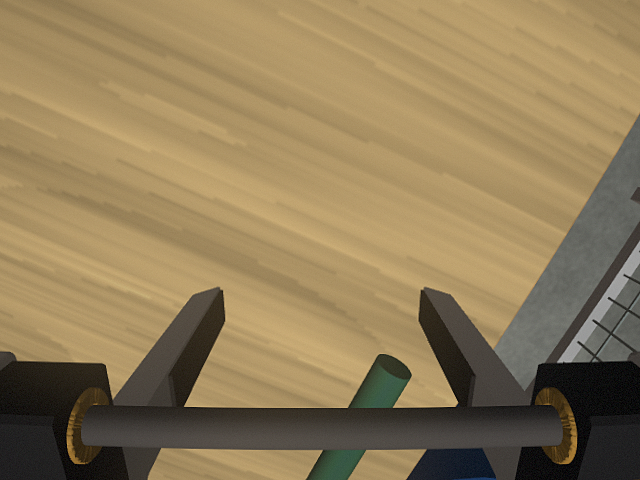

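The moves were refused, probably because each row needs all four keys, so the picture shows only the bench beneath the start pose.

drive_tool([
  {"dx":0.4,"dy":-0.3,"dz":-0.5,"yaw":0},
  {"dx":0.9,"dy":-0.5,"dz":-1,"yaw":0},
  {"dx":1,"dy":-0.5,"dz":-1,"yaw":0},
])

```text
time_s: 0.52
ee_pos: [0.332, -0.48, 0.3273]
tcp_rot: [3.066, 0.671, 0.003]
ft_force: [-0.0, -0.2, -0.3]
gripper_width: 0.0942
```

drive_tool([
  {"dx":0.5,"dy":-0.3,"dz":-0.5,"yaw":0},
  {"dx":0.9,"dy":-0.5,"dz":-1,"yaw":0},
  {"dx":1,"dy":-0.5,"dz":-1,"yaw":0},
])

```text
time_s: 0.9
ee_pos: [0.4019, -0.3926, 0.4274]
tcp_rot: [3.066, 0.671, 0.004]
ft_force: [-0.3, 0.3, -0.7]
gripper_width: 0.094
```

drive_tool([
  {"dx":0.5,"dy":-0.3,"dz":-0.15,"yaw":0.12},
  {"dx":0.9,"dy":-0.5,"dz":-0.25,"yaw":0.18},
  {"dx":0.9,"dy":-0.5,"dz":-0.25,"yaw":0.18},
  {"dx":0.9,"dy":-0.5,"dz":-0.25,"yaw":0.18},
])

```text
time_s: 1.4
ee_pos: [0.4609, -0.3118, 0.4491]
tcp_rot: [-3.132, -0.25, 0.001]
ft_force: [-1.0, -0.0, 0.0]
gripper_width: 0.0936
```

```bash
python3 - <<'E'
from h import *
go((.535,-.214,.45),np.radians(8.9))
snap('wrist','w2')
E
```

```text
t 1.4 tcp [ 0.4609 -0.3118  0.4491] F [-1. -0.  0.] w 0.0936 q [ 0.68  0.18 -0.16  1.43  0.03  1.53 -0.9 ]
yaxis deg -80.86 z [-6.e-04  0.e+00 -1.e+00]
tool d (units) [ 0.887 -0.848 -0.009]
yaw units (mod 90) 0.003 deg 0.24
```

View pics/w2.png

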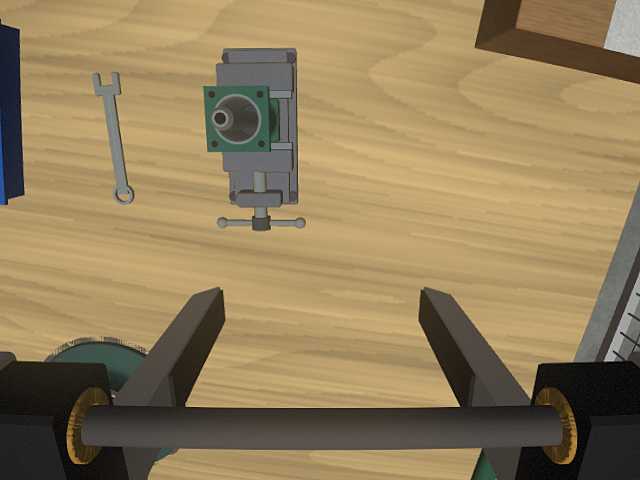

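The wrist view shows the barrel flange at (237,119) and the rod end at (220,118). I'll fit the flange and rod end from the depth data.

```bash
cat >> h.py <<'E'
def cloud(f):
    p,d,c=load(f); v,u=np.mgrid[0:480,0:640]; uv=np.c_[u.ravel(),v.ravel()]
    n,R,t=pts(uv,0,c); z=d.ravel()[:,None]
    return ((np.c_[n*z,z]-t)@R), d.ravel()>0, p.reshape(-1,3), uv
def sl(f,cen,r,lo,hi):
    w,ok,p,uv=cloud(f); m=ok&(np.hypot(*(w[:,:2]-cen).T)<r)&(w[:,2]>lo)&(w[:,2]<hi); return w[m],uv[m]
def rect(w):
    rr=cv2.minAreaRect((w[:,:2]*1000).astype(np.float32)); return rr, w[:,2].mean()
E
python3 - <<'E'
from h import *
for f in('w2','top1'):
    w,uv=sl(f,(.535,-.214),.07,.179,.191); print(f,len(w),rect(w))
    w,uv=sl(f,(.535,-.214),.03,.251,.259); print(' rod',len(w),w.mean(0),cv2.minEnclosingCircle((w[:,:2]*1000).astype(np.float32)))
w,uv=sl('top1',(.4828,.2415),.05,.029,.038); print('gl',len(w),rect(w))
w,uv=sl('top1',(.4828,.2415),.05,.054,.063); print('boss',len(w),w.mean(0),cv2.minEnclosingCircle((w[:,:2]*1000).astype(np.float32)))
_,_,c=load('w2')
q=plane([(213,96),(261,95),(264,143),(215,144)],.185,c);print(q.mean(0)); e=np.diff(q[:,:2],axis=0);print(np.degrees(np.arctan2(e[:,1],e[:,0]))%90); print(plane([(220,118)],.255,c))
E
```

```text
w2 2862 (((535.734375, -212.86288452148438), (64.07771301269531, 64.34095001220703), 8.873824119567871), np.float64(0.18540876223111868))
 rod 408 [ 0.5355587  -0.21401797  0.25470847] ((535.3930053710938, -213.41259765625), 10.048711776733398)
top1 1148 (((536.0668334960938, -213.2415771484375), (64.1241683959961, 65.0909194946289), 8.89831829071045), np.float64(0.1842053524441511))
 rod 117 [ 0.53555792 -0.21240327  0.25413489] ((536.0612182617188, -212.42364501953125), 9.497600555419922)
gl 907 (((483.6009216308594, 243.584228515625), (65.43220520019531, 64.02278137207031), 74.01435089111328), np.float64(0.03334028729691779))
boss 213 [0.48353444 0.24273495 0.05705715] ((483.67266845703125, 242.9789581298828), 18.308950424194336)
[ 0.53492086 -0.21471265  0.185     ]
[ 9.73743383 10.79317019  9.91324399]
[[ 0.53545209 -0.21307657  0.255     ]]
```

drive_tool([
  {"dx":0.1,"dy":-0.5,"dz":0,"yaw":0},
  {"dx":0.2,"dy":-1,"dz":0,"yaw":0},
])

```text
time_s: 1.7
ee_pos: [0.4645, -0.2095, 0.4489]
tcp_rot: [-3.132, -0.246, 0.001]
ft_force: [0.9, 1.8, -0.4]
gripper_width: 0.0941
```

drive_tool([
  {"dx":0.1,"dy":-0.5,"dz":0,"yaw":0},
  {"dx":0.2,"dy":-1,"dz":0,"yaw":0},
])

```text
time_s: 1.95
ee_pos: [0.4686, -0.1072, 0.4493]
tcp_rot: [3.132, 0.247, -0.0]
ft_force: [0.4, -0.5, -0.8]
gripper_width: 0.0942
```

drive_tool([
  {"dx":0.1,"dy":-0.5,"dz":0,"yaw":0},
  {"dx":0.2,"dy":-1,"dz":0,"yaw":0},
])

```text
time_s: 2.2
ee_pos: [0.4727, -0.0053, 0.4493]
tcp_rot: [3.132, 0.247, -0.0]
ft_force: [1.2, -0.6, -0.2]
gripper_width: 0.0941
```

drive_tool([
  {"dx":0.1,"dy":-0.5,"dz":0,"yaw":0},
  {"dx":0.2,"dy":-1,"dz":0.1,"yaw":0},
])

```text
time_s: 2.45
ee_pos: [0.4771, 0.0966, 0.4396]
tcp_rot: [3.132, 0.246, 0.001]
ft_force: [0.8, 0.0, -0.1]
gripper_width: 0.0942
```

drive_tool([
  {"dx":0.1,"dy":-0.5,"dz":0.4,"yaw":0.1},
  {"dx":0.2,"dy":-1,"dz":0.8,"yaw":0.2},
  {"dx":0.2,"dy":-1,"dz":0.8,"yaw":0.29},
  {"dx":0.2,"dy":-1,"dz":0.8,"yaw":0.29},
  {"dx":0.2,"dy":-1,"dz":0.8,"yaw":0.29},
])

```text
time_s: 3.08
ee_pos: [0.4814, 0.1969, 0.3599]
tcp_rot: [-3.112, 0.43, -0.001]
ft_force: [-0.7, 0.3, 0.7]
gripper_width: 0.0943
```

```bash
python3 - <<'E'
from h import *
go((.4836,.243,.15),np.radians(74.0))
snap('wrist','w3')
w,uv=sl('w3',(.4828,.2415),.06,.029,.038); print('gl',len(w),rect(w))
w,uv=sl('w3',(.4828,.2415),.05,.054,.063); print('boss',len(w),w.mean(0),cv2.minEnclosingCircle((w[:,:2]*1000).astype(np.float32)))
E
```

```text
t 3.08 tcp [0.4814 0.1969 0.3599] F [-0.7  0.3  0.7] w 0.0943 q [ 0.08  0.16 -0.6   1.67  0.09  1.34 -2.38]
yaxis deg -105.73 z [ 6.e-04 -1.e-04 -1.e+00]
tool d (units) [-0.105 -0.449  2.099]
yaw units (mod 90) 0.003 deg 0.27
gl 1976 (((483.4830017089844, 243.8444061279297), (64.13150787353516, 64.68090057373047), 74.40300750732422), np.float64(0.0346001877244725))
boss 509 [0.483689   0.24342208 0.05823972] ((483.1368713378906, 243.60458374023438), 18.15625762939453)
```

drive_tool([
  {"dx":-0.1,"dy":-0.4,"dz":0.4,"yaw":0},
  {"dx":-0.11,"dy":-0.456,"dz":0.9,"yaw":0},
  {"dx":-0.11,"dy":-0.456,"dz":1,"yaw":0},
])

```text
time_s: 3.5
ee_pos: [0.4821, 0.244, 0.2576]
tcp_rot: [3.11, -0.43, -0.005]
ft_force: [-0.8, 0.1, 0.9]
gripper_width: 0.0935
```

drive_tool([
  {"dx":0,"dy":0,"dz":0.5,"yaw":0},
  {"dx":0,"dy":0,"dz":0.9,"yaw":0},
  {"dx":0,"dy":0,"dz":1,"yaw":0},
  {"dx":0,"dy":0,"dz":1,"yaw":0},
])

```text
time_s: 4.0
ee_pos: [0.4836, 0.2448, 0.1609]
tcp_rot: [-3.111, 0.433, -0.002]
ft_force: [-0.3, -0.5, -0.3]
gripper_width: 0.094
```

```bash
python3 - <<'E'
from h import *
go((.4834,.2437,.0565),np.radians(74.2))
E
```

```text
t 4.0 tcp [0.4836 0.2448 0.1609] F [-0.3 -0.5 -0.3] w 0.094 q [-0.05  0.4  -0.58  1.87  0.27  0.95 -2.6 ]
yaxis deg -105.85 z [ 1.e-03  3.e-04 -1.e+00]
tool d (units) [-0.     0.012  1.044]
yaw units (mod 90) -0.001 deg -0.05
```

drive_tool([
  {"dx":0,"dy":0,"dz":0,"yaw":-0.1},
  {"dx":0,"dy":0.01,"dz":0.1,"yaw":-0.2},
  {"dx":0,"dy":0.01,"dz":0.4,"yaw":-0.29},
  {"dx":0,"dy":0.01,"dz":0.6,"yaw":-0.29},
  {"dx":0,"dy":0.01,"dz":0.6,"yaw":-0.29},
])

```text
time_s: 4.62
ee_pos: [0.4825, 0.2438, 0.0994]
tcp_rot: [3.132, 0.244, -0.001]
ft_force: [0.4, 0.1, 0.3]
gripper_width: 0.0939
```

```bash
python3 - <<'E'
from h import *
go((.4834,.2437,.0565),np.radians(74.2))
E
```

```text
t 4.62 tcp [0.4825 0.2438 0.0994] F [0.4 0.1 0.3] w 0.0939 q [-0.02  0.5  -0.63  1.91  0.39  0.85 -2.27]
yaxis deg -81.1 z [-8.e-04 -4.e-04 -1.e+00]
tool d (units) [0.009 0.002 0.429]
yaw units (mod 90) 0.287 deg 24.7
```

drive_tool([
  {"dx":0.01,"dy":0,"dz":0.3,"yaw":0},
  {"dx":0.01,"dy":0,"dz":0.43,"yaw":0},
  {"dx":0.01,"dy":0,"dz":0.43,"yaw":0},
  {"dx":0.01,"dy":0,"dz":0.43,"yaw":0},
])

```text
time_s: 5.12
ee_pos: [0.4839, 0.2446, 0.0575]
tcp_rot: [-3.131, -0.249, -0.002]
ft_force: [-0.0, 0.0, 0.9]
gripper_width: 0.0937
```

drive_tool([
  {"dx":0,"dy":0,"dz":0,"yaw":0},
  {"dx":0,"dy":0,"dz":0,"yaw":0},
  {"dx":0,"dy":0,"dz":0,"yaw":0},
  {"dx":0,"dy":0,"dz":0,"yaw":0},
  {"dx":0,"dy":0,"dz":0,"yaw":0},
], fingers=-1)

```text
time_s: 5.75
ee_pos: [0.4834, 0.2442, 0.0564]
tcp_rot: [-3.132, -0.249, 0.0]
ft_force: [0.2, 0.1, -1.4]
gripper_width: 0.0472
```

```bash
python3 - <<'E'
from h import *
go((.4834,.2437,.0565),np.radians(74.2))
E
```

```text
t 5.75 tcp [0.4834 0.2442 0.0564] F [ 0.2  0.1 -1.4] w 0.0472 q [-0.05  0.57 -0.59  1.93  0.45  0.77 -2.31]
yaxis deg -80.9 z [-2.e-04  1.e-04 -1.e+00]
tool d (units) [-0.001  0.005 -0.001]
yaw units (mod 90) 0.29 deg 24.9
```

Still closing (47 mm).

drive_tool([
  {"dx":0,"dy":0,"dz":0,"yaw":0},
  {"dx":0,"dy":0,"dz":0,"yaw":0},
  {"dx":0,"dy":0,"dz":0,"yaw":0},
  {"dx":0,"dy":0,"dz":0,"yaw":0},
])

```text
time_s: 6.25
ee_pos: [0.4835, 0.2442, 0.0565]
tcp_rot: [-3.132, -0.249, 0.0]
ft_force: [-0.3, 0.3, 0.6]
gripper_width: 0.0361
```

drive_tool([
  {"dx":0,"dy":0,"dz":-0.2,"yaw":0},
  {"dx":0,"dy":0,"dz":-0.5,"yaw":0},
  {"dx":0,"dy":0,"dz":-1,"yaw":0},
])

```text
time_s: 6.62
ee_pos: [0.4826, 0.2439, 0.1577]
tcp_rot: [3.131, 0.25, -0.003]
ft_force: [1.3, -0.3, -3.2]
gripper_width: 0.0355
```

drive_tool([
  {"dx":0,"dy":0,"dz":-0.5,"yaw":0},
  {"dx":0,"dy":0,"dz":-1,"yaw":0},
  {"dx":0,"dy":0,"dz":-1,"yaw":0},
])

```text
time_s: 7.0
ee_pos: [0.4844, 0.2451, 0.2608]
tcp_rot: [-3.13, -0.25, -0.009]
ft_force: [0.4, 0.2, -4.1]
gripper_width: 0.0354
```

drive_tool([
  {"dx":0,"dy":0.4,"dz":-0.5,"yaw":0},
  {"dx":0,"dy":0.8,"dz":-1,"yaw":0},
  {"dx":0,"dy":1,"dz":-1,"yaw":0},
])

```text
time_s: 7.38
ee_pos: [0.5, 0.144, 0.3593]
tcp_rot: [3.132, 0.247, 0.006]
ft_force: [0.2, 0.7, -3.9]
gripper_width: 0.0358
```

```bash
python3 - <<'E'
from h import *
go((.5357,-.2131,.35),np.radians(74.2))
E
```

```text
t 7.38 tcp [0.5    0.144  0.3593] F [ 0.2  0.7 -3.9] w 0.0358 q [ 0.28  0.17 -0.7   1.67  0.12  1.34 -1.86]
yaxis deg -80.98 z [ 3.7e-03  2.0e-04 -1.0e+00]
tool d (units) [-0.207  3.583  0.093]
yaw units (mod 90) 0.289 deg 24.82
```

drive_tool([
  {"dx":-0.05,"dy":0.5,"dz":0,"yaw":0},
  {"dx":-0.07,"dy":1,"dz":0,"yaw":0},
])

```text
time_s: 7.62
ee_pos: [0.5074, 0.0443, 0.3562]
tcp_rot: [3.132, 0.251, -0.001]
ft_force: [0.8, 0.3, -3.1]
gripper_width: 0.0354
```

drive_tool([
  {"dx":-0.05,"dy":0.5,"dz":0,"yaw":0},
  {"dx":-0.07,"dy":1,"dz":0,"yaw":0},
])

```text
time_s: 7.88
ee_pos: [0.5164, -0.0557, 0.3562]
tcp_rot: [-3.132, -0.25, 0.001]
ft_force: [1.5, 0.7, -3.0]
gripper_width: 0.0356
```

drive_tool([
  {"dx":-0.05,"dy":0.5,"dz":0,"yaw":0},
  {"dx":-0.07,"dy":1,"dz":0,"yaw":0},
])

```text
time_s: 8.12
ee_pos: [0.5253, -0.1555, 0.3561]
tcp_rot: [-3.131, -0.25, 0.002]
ft_force: [0.6, 0.5, -2.0]
gripper_width: 0.0359
```

drive_tool([
  {"dx":0,"dy":0.3,"dz":0,"yaw":-0.1},
  {"dx":0,"dy":0.58,"dz":0,"yaw":-0.2},
  {"dx":0,"dy":0.58,"dz":0,"yaw":-0.288},
  {"dx":0,"dy":0.58,"dz":0,"yaw":-0.288},
  {"dx":0,"dy":0.58,"dz":0,"yaw":-0.288},
])

```text
time_s: 8.75
ee_pos: [0.535, -0.2109, 0.3563]
tcp_rot: [-3.006, -0.911, 0.001]
ft_force: [-0.8, 0.5, -3.3]
gripper_width: 0.0358
```

```bash
python3 - <<'E'
from h import *
go((.5357,-.2131,.35),np.radians(8.9-24.7+90))
for n in('wrist','top','scene'): snap(n,n+'4')
a=load('wrist4')[0]; b=load('top4')[0]; s=load('scene4')[0]
r=lambda x,w,h:cv2.resize(x,(w,h),interpolation=cv2.INTER_CUBIC)
im=np.hstack([r(a,400,600)[:,:] if 0 else r(a,400,300),r(s[60:285,130:430],400,300)])
cv2.imwrite('pics/m4.png',im[:,:,::-1])
for f in('wrist4','top4','scene4'):
  z=.3593
  for nm,lo,hi in(('fl',.325,.342),('boss',.351,.367)):
    w,uv=sl(f,(.5357,-.2131),.055,lo,hi)
    if len(w)>50: print(f,nm,len(w),rect(w),w[:,2].std())
E
```

```text
t 8.75 tcp [ 0.535  -0.2109  0.3563] F [-0.8  0.5 -3.3] w 0.0358 q [ 0.73  0.27 -0.51  1.55  0.13  1.36 -0.77]
yaxis deg -56.29 z [-5.e-04  3.e-04 -1.e+00]
tool d (units) [-0.006  0.022  0.063]
yaw units (mod 90) -0.471 deg -40.49
wrist4 fl 8323 (((534.889404296875, -210.77719116210938), (64.95299530029297, 64.78841400146484), 8.414970397949219), np.float64(0.3344417600154425)) 0.0023213953386343267
wrist4 boss 4955 (((534.1029663085938, -207.70664978027344), (36.845149993896484, 57.61189651489258), 16.905309677124023), np.float64(0.3579416056953557)) 0.0028660757706221434
top4 fl 326 (((555.8551635742188, -193.85337829589844), (19.33197593688965, 37.55080032348633), 9.430403709411621), np.float64(0.3328149296346194)) 0.00178971227941664
scene4 fl 560 (((537.2128295898438, -210.5275421142578), (66.10590362548828, 65.08895874023438), 8.929339408874512), np.float64(0.3330625276306071)) 0.0034606628031455737
scene4 boss 306 (((538.5723876953125, -210.967041015625), (36.070396423339844, 57.205718994140625), 52.9652099609375), np.float64(0.35702387508572764)) 0.003603977062117261
```

View pics/m4.png

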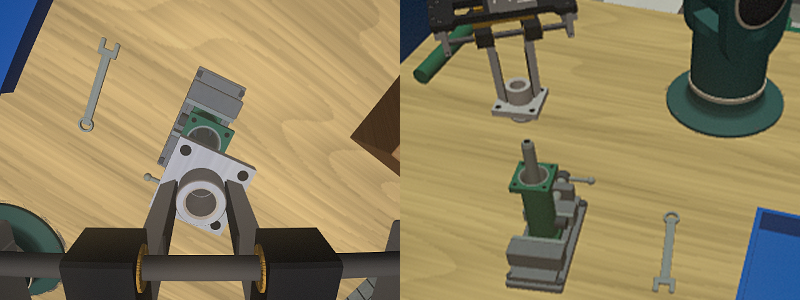

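drive_tool([
  {"dx":-0.005,"dy":0.023,"dz":0.1,"yaw":0},
  {"dx":-0.005,"dy":0.023,"dz":0.3,"yaw":0},
  {"dx":-0.005,"dy":0.023,"dz":0.4,"yaw":0},
  {"dx":-0.005,"dy":0.023,"dz":0.4,"yaw":0},
  {"dx":-0.005,"dy":0.023,"dz":0.4,"yaw":0},
])

```text
time_s: 9.52
ee_pos: [0.5363, -0.2136, 0.317]
tcp_rot: [3.005, 0.914, 0.001]
ft_force: [-0.0, -0.6, -3.2]
gripper_width: 0.0358
```

```bash
python3 - <<'E'
from h import *
go((.5356,-.2132,.30))
snap('scene','scene5');snap('wrist','wrist5')
w,uv=sl('wrist5',(.5357,-.2131),.055,.29,.30); print(rect(w))
w,uv=sl('wrist5',(.5357,-.2131),.055,.31,.325); print(rect(w))
w,ok,_,uv=cloud('wrist5'); m=ok&(np.hypot(*(w[:,:2]-[.5357,-.2131]).T)<.025)&(w[:,2]>.24)&(w[:,2]<.262)
print('rod seen through bore',m.sum(), w[m].mean(0) if m.any() else '')
E
```

```text
t 9.53 tcp [ 0.5363 -0.2136  0.317 ] F [-0.  -0.6 -3.2] w 0.0358 q [ 0.73  0.3  -0.51  1.61  0.15  1.28 -0.78]
yaxis deg -56.15 z [ 6.e-04 -2.e-04 -1.e+00]
tool d (units) [-0.003 -0.007  0.17 ]
(((536.1893920898438, -213.3433837890625), (64.83052825927734, 64.71758270263672), 8.912337303161621), np.float64(0.29531209192703894))
(((538.3103637695312, -214.62185668945312), (36.44712448120117, 57.83636474609375), 50.56879425048828), np.float64(0.3178908945068997))
rod seen through bore 0
```

drive_tool([
  {"dx":-0.004,"dy":-0.006,"dz":0.1,"yaw":0},
  {"dx":-0.004,"dy":-0.006,"dz":0.2,"yaw":0},
  {"dx":-0.004,"dy":-0.006,"dz":0.3,"yaw":0},
  {"dx":-0.004,"dy":-0.006,"dz":0.3,"yaw":0},
])

```text
time_s: 10.12
ee_pos: [0.535, -0.2132, 0.2854]
tcp_rot: [-3.004, -0.914, 0.002]
ft_force: [0.4, 0.2, -3.0]
gripper_width: 0.0356
```

drive_tool([
  {"dx":0,"dy":0,"dz":0.1,"yaw":0},
  {"dx":0,"dy":0,"dz":0.2,"yaw":0},
  {"dx":0,"dy":0,"dz":0.3,"yaw":0},
  {"dx":0,"dy":0,"dz":0.3,"yaw":0},
])

```text
time_s: 10.62
ee_pos: [0.535, -0.2132, 0.2555]
tcp_rot: [-3.004, -0.914, 0.002]
ft_force: [0.9, -0.6, -2.7]
gripper_width: 0.0359
```

```bash
python3 - <<'E'
from h import *
go((.5356,-.2132,.2175))
E
```

```text
t 10.62 tcp [ 0.535  -0.2132  0.2555] F [ 0.9 -0.6 -2.7] w 0.0359 q [ 0.72  0.34 -0.5   1.69  0.18  1.16 -0.8 ]
yaxis deg -56.15 z [-1.4e-03  7.0e-04 -1.0e+00]
tool d (units) [0.005 0.004 0.38 ]
```

drive_tool([
  {"dx":0.004,"dy":0.003,"dz":0.1,"yaw":0},
  {"dx":0.004,"dy":0.003,"dz":0.2,"yaw":0},
  {"dx":0.004,"dy":0.003,"dz":0.25,"yaw":0},
  {"dx":0.004,"dy":0.003,"dz":0.28,"yaw":0},
])

```text
time_s: 11.12
ee_pos: [0.5358, -0.2133, 0.2281]
tcp_rot: [-3.005, -0.915, 0.0]
ft_force: [-0.9, -0.3, -3.4]
gripper_width: 0.0356
```

```bash
python3 - <<'E'
from h import *
go((.5356,-.2132,.2175))
E
```

```text
t 11.12 tcp [ 0.5358 -0.2133  0.2281] F [-0.9 -0.3 -3.4] w 0.0356 q [ 0.72  0.37 -0.49  1.72  0.19  1.1  -0.82]
yaxis deg -56.15 z [-3.e-04  2.e-04 -1.e+00]
tool d (units) [-0.002 -0.002  0.106]
```

Sliding in freely, so now the last 10 mm.

drive_tool([
  {"dx":0,"dy":0,"dz":0.04,"yaw":0},
  {"dx":0,"dy":0,"dz":0.07,"yaw":0},
  {"dx":0,"dy":0,"dz":0.09,"yaw":0},
  {"dx":0,"dy":0,"dz":0.1,"yaw":0},
  {"dx":0,"dy":0,"dz":0.1,"yaw":0},
])

```text
time_s: 11.75
ee_pos: [0.5359, -0.2133, 0.2184]
tcp_rot: [-3.005, -0.915, 0.0]
ft_force: [0.7, -0.3, -3.0]
gripper_width: 0.0357
```

drive_tool([
  {"dx":0,"dy":0,"dz":0.01,"yaw":0},
  {"dx":0,"dy":0,"dz":0.015,"yaw":0},
  {"dx":0,"dy":0,"dz":0.02,"yaw":0},
  {"dx":0,"dy":0,"dz":0.02,"yaw":0},
])

```text
time_s: 12.25
ee_pos: [0.5362, -0.2134, 0.2175]
tcp_rot: [3.005, 0.914, 0.001]
ft_force: [-3.7, 0.9, 12.6]
gripper_width: 0.0352
```

drive_tool([
  {"dx":0,"dy":0,"dz":0,"yaw":0},
  {"dx":0,"dy":0,"dz":0,"yaw":0},
  {"dx":0,"dy":0,"dz":-0.01,"yaw":0},
  {"dx":0,"dy":0,"dz":-0.01,"yaw":0},
], fingers=0.4)

```text
time_s: 12.75
ee_pos: [0.5359, -0.2133, 0.2175]
tcp_rot: [-3.005, -0.915, -0.0]
ft_force: [0.1, -0.0, 0.1]
gripper_width: 0.0653
```

drive_tool([
  {"dx":0,"dy":0,"dz":-0.1,"yaw":0},
  {"dx":0,"dy":0,"dz":-0.2,"yaw":0},
  {"dx":0,"dy":0,"dz":-0.27,"yaw":0},
  {"dx":0,"dy":0,"dz":-0.27,"yaw":0},
  {"dx":0,"dy":0,"dz":-0.27,"yaw":0},
])

```text
time_s: 13.38
ee_pos: [0.5357, -0.2133, 0.2442]
tcp_rot: [-3.005, -0.915, 0.0]
ft_force: [-0.5, -0.3, 0.2]
gripper_width: 0.0657
```

```bash
python3 - <<'E'
from h import *
go((.5356,-.2132,.243))
for n in('scene','wrist','top'): snap(n,n+'6')
for f in('wrist6','scene6','top6'):
  for nm,r,lo,hi in(('fl',.055,.188,.201),('boss',.022,.212,.225),('rod',.015,.25,.262)):
    w,uv=sl(f,(.5357,-.2131),r,lo,hi)
    if len(w)>30: print(f,nm,len(w),np.round(np.array(sum(map(lambda x:list(np.atleast_1d(x)),rect(w)[0]),[])),2),w.mean(0).round(4))
r=lambda x,w,h:cv2.resize(x,(w,h),interpolation=cv2.INTER_CUBIC)
im=np.hstack([r(load('wrist6')[0],400,300),r(load('scene6')[0][130:250,160:320],400,300)])
cv2.imwrite('pics/m6.png',im[:,:,::-1])
E
```

```text
t 13.38 tcp [ 0.5357 -0.2133  0.2442] F [-0.5 -0.3  0.2] w 0.0657 q [ 0.72  0.35 -0.5   1.7   0.18  1.13 -0.81]
yaxis deg -56.15 z [-3.e-04  1.e-04 -1.e+00]
tool d (units) [-0.001 -0.002  0.012]
wrist6 fl 7984 [ 535.98 -213.15   64.75   64.44    8.63] [ 0.5437 -0.2086  0.1957]
wrist6 boss 2339 [ 538.22 -211.66   31.37   35.58   33.25] [ 0.5418 -0.2093  0.219 ]
wrist6 rod 1508 [ 536.69 -212.13   17.77   19.34   29.49] [ 0.5374 -0.2115  0.2544]
scene6 fl 492 [ 536.92 -212.81   67.84   64.78    8.74] [ 0.5462 -0.2073  0.1943]
scene6 boss 147 [ 539.97 -210.59   32.55   35.82   38.22] [ 0.5428 -0.2094  0.2182]
scene6 rod 51 [ 536.97 -212.9    16.47   17.83   35.79] [ 0.5378 -0.2113  0.2536]
top6 fl 196 [ 565.01 -201.33   18.13   57.52   26.64] [ 0.5596 -0.1936  0.1942]
```

View pics/m6.png

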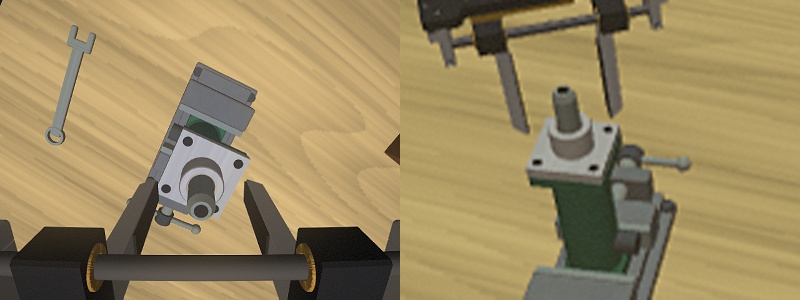

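The gland is seated level on the barrel: flange top 0.195, boss top 0.219, square to 0.3°. The rod stands between the open fingers, so I'll grip it.

drive_tool([
  {"dx":0,"dy":0,"dz":0,"yaw":0},
  {"dx":0,"dy":0,"dz":0,"yaw":0},
  {"dx":0,"dy":0,"dz":0,"yaw":0},
  {"dx":0,"dy":0,"dz":0,"yaw":0},
  {"dx":0,"dy":0,"dz":0,"yaw":0},
], fingers=-1)

```text
time_s: 14.15
ee_pos: [0.5359, -0.2133, 0.2444]
tcp_rot: [-3.005, -0.914, 0.0]
ft_force: [-0.8, 2.0, 0.7]
gripper_width: 0.0195
```

drive_tool([
  {"dx":0,"dy":0,"dz":0,"yaw":0},
  {"dx":0,"dy":0,"dz":0,"yaw":0},
  {"dx":0,"dy":0,"dz":0,"yaw":0},
])

```text
time_s: 14.52
ee_pos: [0.5358, -0.2133, 0.2444]
tcp_rot: [-3.005, -0.915, 0.0]
ft_force: [0.4, -0.6, 1.1]
gripper_width: 0.0192
```

```bash
python3 - <<'E'
from h import *
go(); print(np.round(sense()['torque'],3))
E
```

```text
t 14.53 tcp [ 0.5358 -0.2133  0.2444] F [ 0.4 -0.6  1.1] w 0.0192 q [ 0.72  0.35 -0.5   1.7   0.18  1.13 -0.81]
yaxis deg -56.15 z [-1.e-04  1.e-04 -1.e+00]
[ 0.047  0.051 -0.016]
```

Side force is about nil. I'll draw gently, 10 mm first.

drive_tool([
  {"dx":0,"dy":0,"dz":-0.02,"yaw":0},
  {"dx":0,"dy":0,"dz":-0.04,"yaw":0},
  {"dx":0,"dy":0,"dz":-0.06,"yaw":0},
  {"dx":0,"dy":0,"dz":-0.08,"yaw":0},
  {"dx":0,"dy":0,"dz":-0.08,"yaw":0},
])

```text
time_s: 15.15
ee_pos: [0.5359, -0.2133, 0.2526]
tcp_rot: [3.005, 0.915, 0.0]
ft_force: [0.7, -0.1, -7.8]
gripper_width: 0.0192
```

```bash
python3 - <<'E'
from h import *
go((.5358,-.2133,.2844)); print(np.round(sense()['torque'],3))
E
```

```text
t 15.15 tcp [ 0.5359 -0.2133  0.2526] F [ 0.7 -0.1 -7.8] w 0.0192 q [ 0.72  0.34 -0.5   1.69  0.18  1.15 -0.8 ]
yaxis deg -56.15 z [ 1.e-04 -0.e+00 -1.e+00]
tool d (units) [-0.001 -0.001 -0.318]
[ 0.039 -0.053 -0.013]
```

drive_tool([
  {"dx":0,"dy":0,"dz":-0.04,"yaw":0},
  {"dx":0,"dy":0,"dz":-0.08,"yaw":0},
  {"dx":0,"dy":0,"dz":-0.12,"yaw":0},
  {"dx":0,"dy":0,"dz":-0.16,"yaw":0},
  {"dx":0,"dy":0,"dz":-0.16,"yaw":0},
])

```text
time_s: 15.78
ee_pos: [0.536, -0.2134, 0.2688]
tcp_rot: [3.005, 0.914, 0.001]
ft_force: [-0.3, 0.4, -7.4]
gripper_width: 0.0194
```

drive_tool([
  {"dx":0,"dy":0,"dz":-0.04,"yaw":0},
  {"dx":0,"dy":0,"dz":-0.08,"yaw":0},
  {"dx":0,"dy":0,"dz":-0.12,"yaw":0},
  {"dx":0,"dy":0,"dz":-0.16,"yaw":0},
  {"dx":0,"dy":0,"dz":-0.16,"yaw":0},
])

```text
time_s: 16.4
ee_pos: [0.536, -0.2133, 0.2848]
tcp_rot: [3.005, 0.914, 0.001]
ft_force: [-0.7, -0.9, -7.5]
gripper_width: 0.0192
```

drive_tool([
  {"dx":0,"dy":0,"dz":0,"yaw":0},
  {"dx":0,"dy":0,"dz":0,"yaw":0},
  {"dx":0,"dy":0,"dz":0,"yaw":0},
])

```text
time_s: 16.77
ee_pos: [0.5358, -0.2133, 0.2843]
tcp_rot: [-3.005, -0.914, 0.0]
ft_force: [-0.1, 0.6, -8.0]
gripper_width: 0.0191
```

```bash
python3 - <<'E'
from h import *
go((.5358,-.2133,.2844)); print(np.round(sense()['torque'],3))
for n in('scene','wrist'): snap(n,n+'7')
for f in('wrist7','scene7'):
  for nm,r,lo,hi in(('fl',.055,.188,.201),('boss',.022,.212,.225),('rod',.02,.288,.302)):
    w,uv=sl(f,(.5357,-.2131),r,lo,hi)
    if len(w)>30: print(f,nm,len(w),np.round(np.array(sum(map(lambda x:list(np.atleast_1d(x)),rect(w)[0]),[])),2),w.mean(0).round(4))
go()
r=lambda x,w,h:cv2.resize(x,(w,h),interpolation=cv2.INTER_CUBIC)
im=np.hstack([r(load('wrist7')[0],400,300),r(load('scene7')[0][130:250,160:320],400,300)])
cv2.imwrite('pics/m7.png',im[:,:,::-1])
E
```

```text
t 16.77 tcp [ 0.5358 -0.2133  0.2843] F [-0.1  0.6 -8. ] w 0.0191 q [ 0.73  0.32 -0.5   1.65  0.16  1.21 -0.79]
yaxis deg -56.15 z [-2.e-04  1.e-04 -1.e+00]
tool d (units) [ 0.    -0.    -0.001]
[-0.048  0.012 -0.038]
wrist7 fl 5466 [ 535.79 -213.35   64.58   64.52    8.92] [ 0.5449 -0.2065  0.1957]
wrist7 boss 1630 [ 538.07 -211.87   31.22   35.84   31.39] [ 0.5415 -0.2094  0.2191]
wrist7 rod 2308 [ 537.1  -212.21   18.85   34.91   34.79] [ 0.5391 -0.2106  0.2944]
scene7 fl 489 [ 536.99 -212.44   66.82   65.2    10.5 ] [ 0.546  -0.2071  0.1944]
scene7 boss 144 [ 539.79 -210.91   31.04   35.75   34.34] [ 0.5427 -0.2094  0.2181]
scene7 rod 116 [ 537.12 -211.72   20.     35.27   33.02] [ 0.5405 -0.2092  0.2936]
t 16.88 tcp [ 0.5359 -0.2133  0.2844] F [ 1.1 -0.3 -8.1] w 0.0193 q [ 0.73  0.32 -0.5   1.65  0.16  1.21 -0.79]
yaxis deg -56.15 z [-1.e-04  1.e-04 -1.e+00]
```

View pics/m7.png

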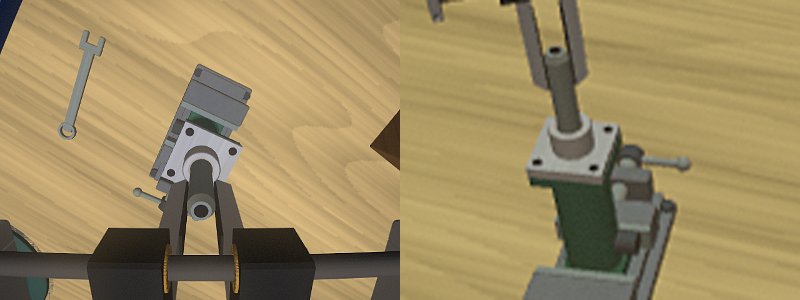

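The rod is drawn 40 mm and held, the gland is still home and square, and the forces show weight only. Handing in.

```bash
python3 -c "
from cell import *
print(sign_off())"
```

```text
the job is handed in; nothing more can be done
None
```

The gland is home in the barrel's mouth and let go. The rod is drawn up about 40 mm through it and still held, ready for you to bolt down; I handed it in at about 17 s.

- **Gland fit:** I lifted it from the bin by its boss, turned it to match the barrel's flange, and lowered it over the rod. It slid down freely and met the seat at the expected height with a light push of about 16 N.
- **Gland at the end:** In the close-up camera's depth data the flange top is at 0.1957 m (0.195 expected) and the boss top at 0.219 m, the same as before the draw. It is within about 0.5 mm of the barrel's centre and square to about 0.1° (8.9° for both).
- **Rod at the end:** The gripper rose from 0.2444 to 0.2844 m without slipping. The wrist force is about 8 N, which is the rod's own weight, with about 1 N sideways, so nothing is binding.
- **Disagreement:** The scene camera gave the flange's angle as 10.5° at the end. It sees the flange coarsely and gave 8.7° before the draw, so I trusted the close-up view.
- **Not checked:** The spanner shows no change in the views where it appears. I did not look again at the bush, fitting or bolt pot after the lift, but the arm did not go near them.

The first three moves were refused as badly formed, which cost nothing.

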